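# Roll a shaft blank into the V-rest

### The job

Roll the bare metal shaft blank along the bench by pushing its side, up the ramp of the steel V-rest and over the crest so that it settles in the V, and push it along the V by its end until its far end touches the rest's end plate. Only push it: do not pick it up. Leave the torch, the tin, the oil bottle and the spanner where they are, and finish with the blank lying still in the V.

Things in the scene. Friction and masses are not known exactly. Their poses are not given: they have to be found in the camera images.
- shaft: Loose solid bar of smooth, lightly oiled bare aluminium, 40 mm diameter, 140 mm long, about 0.5 kg, small centre hole in each flat end. It lies on the bench before the ramp, roughly parallel to the V (up to 9 degrees askew). Origin: its middle, on the axis (20 mm above the bench at the start). y axis: along the bar; x and z turn as it rolls. Rolls easily.
- v_rest: Steel V-rest fixed to the bench, 200 mm long. Origin: on the bench under the bottom line of the V, mid-length. x: the way the bar rolls in; y: along the V. V: flanks at 30 degrees, bottom 2 mm above the bench at x = 0; an upright fence, 28 mm high, stands behind it from x = 24 to 36 mm. All runs from y = -100 to +100 mm; the +y end is open.
- v_crest (a point): Top of the rest's ramp, mid-length: a 3.5 mm wide level crest, 9.5 mm above the bench, at x = -14.5 mm of the rest. The ramp rises straight to it from bench level at x = -70 mm (where the bar comes from); behind it the front flank falls into the V.
- v_plate (a point): Point on the inner face of the upright end plate that closes the V at its y = -100 mm end, 25 mm above the bench. The plate is 46 mm high, 10 mm thick, and spans x = -18 to +36 mm of the rest: it does not close off the ramp.
- v_home (a point): Where the middle of the bar is when it is fully home: seated in the V (axis at x = 0, 25 mm above the bench) with its end against the plate (y = -30 mm of the rest). At the start the bar's middle is 110 to 140 mm before the V and 18 to 45 mm further to +y than this, so that rolled straight in it clears the plate.
- torch: Black inspection torch, 28 mm thick, 122 mm long, lying on the bench to the left of the rest; a bystander. Origin on the bench under its middle, y axis along it.
- tin: Round tin of wax, 67 mm diameter, 25 mm high, standing on the bench to the left; a bystander. Origin at the centre of its underside.
- oil_bottle: Small cream bottle of tool oil with a red spout, 36 mm diameter, 112 mm high, standing behind the rest to the right; a bystander. Origin at the centre of its underside.
- pad_spanner: Flat steel spanner 168 x 35 x 6 mm, lying on the bench to the right; a bystander. Origin under its middle, y axis along it.

How it is judged (in metres and radians):
On the way:
1. the blank has rolled over by more than about 70 degrees (angle between shaft's own z axis and vertical above 1.2 rad), for 0.05 s.
At the end, for the whole second after the job is handed in: The blank lies in the V: its axis within 3 mm of the seated position (both across and in height) and within 0.04 rad of parallel to the V, its end within 3 mm of the end plate, at rest; torch, tin, oil bottle and spanner within 20 mm of where they stood (x of shaft in the frame of v_rest between -0.003 and 0.003 m and z of shaft in the frame of v_rest between 0.022 and 0.028 m and y of shaft in the frame of v_rest between -0.033 and -0.027 m and angle between the y axis of shaft and the y axis of v_rest, either way round below 0.04 rad and linear speed of shaft below 0.01 m/s and angular speed of shaft below 0.3 rad/s and distance of each of torch, tin, oil_bottle, pad_spanner from where it was at the start of the episode below 0.02 m); the robot touches nothing.
It fails at once if the blank is lifted: its middle rises more than 20 mm above where it lies in the V (height (world z) of shaft above 0.045 m).
It fails at once if the blank is tipped up by more than 17 degrees (angle between shaft's own y axis and vertical below 1.27 rad).
It fails at once if the torch, tin, oil bottle or spanner is pushed more than 20 mm (distance of any of torch, tin, oil_bottle, pad_spanner from where it was at the start of the episode above 0.02 m).
It also fails if it takes over 54 s, if anything falls off the work surface, if the arm or the gripper's body presses on something with over 40 N, if the wrist force passes 120 N, or if a joint passes its speed limit or range.

### The arm

A 7-joint arm with a two-finger parallel gripper is mounted at the origin on a cart in front of the work surface, level with it; the furniture and walls round the work are solid. World frame = base frame: x ahead of the robot, y to its left, z up, the work surface at z = 0. Lengths are in m, angles in degrees, forces in N, time in s.
With the tool pointing down it reaches from about 0.425 to 1.025 m from the base axis. Payload 9.4 kg.
Tool frame: the origin (TCP) lies at the very end of the fingers, on their centre line; the grasp point (between the pads) lies 19 mm behind it; z points along the fingers, y is the direction in which the jaws open and shut (so a half turn about z gives the same grasp; the last joint's range is limited). The gripper opens to 93 mm and grips with 3 to 60 N. Pads are 15 mm wide; open, the fingers measure 128 mm over their backs; the gripper's body (75 mm by 188 mm) begins 65 mm behind the grasp point.
Start: joints at [-76.301, 34.337, -0.143, 91.639, 0.103, 54.024, -4.572], TCP at [0.225, 0.689, 0.219] pointing down, gripper open.
Joint ranges: [-147.43, 147.43], [-19.82, 112.94], [-74.19, 73.91], [6.32, 146.72], [-59.91, 239.91], [6.04, 106.73], [-150.56, 150.56]. Speed limits (degrees/s): [127.2, 127.2, 172.46, 172.46, 180, 180, 180].

### API

Orientations are given as [roll, pitch, yaw] about the fixed x, y, z axes, in that order (R = Rz(yaw) Ry(pitch) Rx(roll)).
In Python, from station import sense, eyes, manip gives the robot as it stands.
- The arm moves only by the tool step_arm, never from a script. Its argument "plan" is one flat list of numbers, 7 for each row, row after row: the shift along the tool's x, y, z in mm, then the turn, a rotation vector about the tool's x, y, z in degrees, then the finger opening in mm, from 0 to 93. In form: [tx, ty, tz, rx, ry, rz, fingers, tx, ty, tz, rx, ry, rz, fingers, ...]. A call has 1 to 10 rows; each row is the pose to reach, as a shift and turn from the pose commanded when the call began, along the tool's axes at that moment; what a row does not reach only later rows make up. A row lasts 1/8 s, in which the tool goes at most 62.5 mm and 10.7 degrees, less where a joint would pass 70% of its speed; a pose out of reach is approached as far as the arm can. A call with a gripper value outside its range is refused whole. The fingers move at their own pace and stop on an object; the grip force is fixed at half the most. Time passes only in rows, so rows that repeat a pose let the fingers close. It gives the time, the measured TCP pose, the force and the opening at its end, in the units of the state.
- sense(): the state, without advancing time (a new reading comes with each control period).
- eyes.read_camera(name): name is "scene" or "top" or "wrist"; returns (picture, depth): 384x512x3 uint8, red, green, blue; 384x512 float32, m along the optical axis (not along the pixel's ray), 0 where there is no reading.
- eyes.get_calibration(name): a dict with "camera_matrix" (3x3 intrinsics, pixels), "view" (4x4, takes a point from world to camera coordinates). Camera axes: x right, y up, looking along -z (the intrinsics and any distortion apply to the point x, -y, -z); pixel columns grow to the right and rows downward; lengths in m; the calibration is good to about 2 mm. A picture is of the moment at which its call begins: read the wrist's pose just before it. get_calibration takes no time and is no camera call; for the wrist camera it gives the pose at the moment of the call.
- manip.finish_job(): hands the job in, once; it reports no verdict.
The state is a dict: "clock": time; "qpos": joint angles; "joint_velocities": joint speeds; "tau": joint torques, N m; "eef_pos": TCP position; "tool_rot": TCP orientation; "contact_force": force on the tool from outside, world axes, zero at the start; "moment": the same for the moment, N m; "width": opening from 0.0 (shut) to 1.0 (fully open).
Only numpy, scipy, OpenCV 4.12 (cv2) and the standard library are available. Lean on these libraries where they do the work, as an engineer would, in place of code of your own. Each camera call takes 0.05 s, during which the arm holds its last target.

## Working session

There is one attempt and no reset: what is moved stays moved. The work goes in short steps, Python scripts to look and compute and a tool call to move; the robot and the scene stay as the last step left them, time stands still between calls to the robot, and variables do not carry over. Pictures are saved under pics/ and viewed, and the job is handed in when it is done.

Besides the shell and the picture viewer there is one more tool, called after ">>>" in YAML: its name, and indented under it one key for each argument. step_arm: Moves the arm, as the interface text tells. Its arguments: {"type":"object","properties":{"plan":{"type":"array","items":{"type":"number"}}},"required":["plan"]}

```bash
mkdir -p pics; ls; python3 - <<'E'
from station import sense, eyes, manip
import cv2, numpy as np
s=sense(); print(s)
for n in ["scene","top"]:
    p,d=eyes.read_camera(n); c=eyes.get_calibration(n)
    cv2.imwrite(f"pics/{n}0.png",p[:,:,::-1]); np.savez(f"{n}0.npz",p=p,d=d,K=c["camera_matrix"],V=c["view"])
    print(n,c)
E
```

```text
pics
{'clock': 0.0, 'qpos': array([-76.30117644,  34.38440859,  -0.14563003,  91.67852498,
         0.10304604,  54.02553072,  -4.57080242]), 'joint_velocities': array([-0.01269459, -0.00745521, -0.09565002, -0.0118591 , -0.07557462,
        0.15222215, -0.01066871]), 'tau': array([ 4.52987706e-04, -7.65061140e+01,  1.49825234e+00, -2.52358961e+01,
       -5.23093063e-02,  1.69403275e-02,  1.69367336e-04]), 'eef_pos': array([0.22503009, 0.68869097, 0.21777636]), 'tool_rot': array([-1.79912030e+02,  8.09228676e-03,  1.61911224e+02]), 'contact_force': array([-0.02916059, -0.16867935,  0.0813579 ]), 'moment': array([-0.00490574, -0.023061  ,  0.00378667]), 'width': 0.9980236510860206}
scene {'camera_matrix': array([[349.42549223,   0.        , 254.06764374],
       [  0.        , 349.42549223, 189.00672467],
       [  0.        ,   0.        ,   1.        ]]), 'view': array([[ 0.45402516, -0.8908489 , -0.01579246, -0.28540422],
       [ 0.64069879,  0.31411524,  0.70059738, -0.42601042],
       [-0.61916575, -0.32820704,  0.71338202, -0.58204234],
       [ 0.        ,  0.        ,  0.        ,  1.        ]])}
top {'camera_matrix': array([[367.07358763,   0.        , 260.48874838],
       [  0.        , 367.07358763, 186.79906004],
       [  0.        ,   0.        ,   1.        ]]), 'view': array([[-0.00175933, -0.99999606,  0.00218739,  0.00140272],
       [ 0.98133801, -0.0013059 ,  0.19228624, -0.59489932],
       [-0.19228262,  0.00248486,  0.98133644, -0.94770198],
       [ 0.        ,  0.        ,  0.        ,  1.        ]])}
```

View pics/scene0.png

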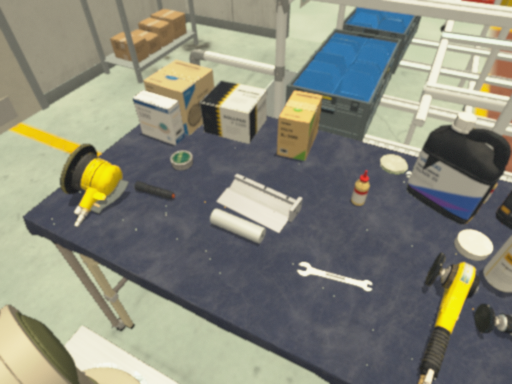

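View pics/top0.png

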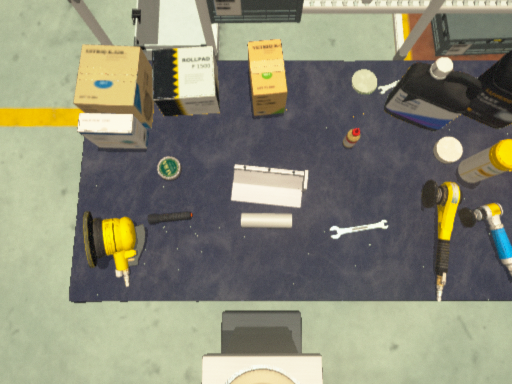

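The scene view shows the bar in front of the rest at about (237,225) and the plate at (295,208). In the top view the bar is at (266,220), the rest spans x 232–307 with its plate on the right (world −y), and the fence is on the far side. Next I'll measure.

```bash
cat > h.py <<'E'
import numpy as np, cv2
def ld(n): 
    z=np.load(n); return z["p"],z["d"],z["K"],z["V"]
def ray(K,V,u,v):
    d=np.array([(u-K[0,2])/K[0,0],-(v-K[1,2])/K[1,1],-1.]); R=V[:3,:3]; t=V[:3,3]
    return -R.T@t, R.T@d
def onz(K,V,u,v,z):
    o,d=ray(K,V,u,v); return o+d*(z-o[2])/d[2]
def cloud(d,K,V):
    v,u=np.mgrid[:d.shape[0],:d.shape[1]]
    c=np.stack([(u-K[0,2])/K[0,0]*d,-(v-K[1,2])/K[1,1]*d,-d],-1)
    return (c-V[:3,3])@V[:3,:3]
def proj(K,V,P):
    c=V[:3,:3]@P+V[:3,3]; return K[0,0]*c[0]/-c[2]+K[0,2], K[1,1]*-c[1]/-c[2]+K[1,2]
E
python3 - <<'E'
from h import *
for n,(a,b,c,e) in {"top":(140,240,220,320),"scene":(165,250,195,310)}.items():
    p,d,K,V=ld(n+"0.npz")
    cv2.imwrite(f"pics/{n}_crop.png",cv2.resize(p[a:b,c:e,::-1],None,fx=6 if n=="top" else 6,fy=6,interpolation=cv2.INTER_CUBIC))
    P=cloud(d,K,V); 
    ok=(d>0)
    sub=P[a:b,c:e]; m=(d[a:b,c:e]>0)&(sub[...,2]>0.006)&(sub[...,0]>0.35)
    print(n,m.sum(),"bench z",np.median(sub[...,2][sub[...,2]<.006]))
    img=np.clip(sub[...,2]*5000,0,255).astype(np.uint8)
    cv2.imwrite(f"pics/{n}_z.png",cv2.resize(cv2.applyColorMap(img,2),None,fx=6,fy=6,interpolation=0))
E
```

```text
top 2440 bench z 0.0018438315695452553
scene 2092 bench z -0.0004290808190249808
```

```bash
python3 - <<'E'
import cv2,numpy as np
a=cv2.imread("pics/top_crop.png");print(a.shape)
b=cv2.imread("pics/top_z.png");c=cv2.imread("pics/scene_crop.png");print(c.shape)
cv2.imwrite("pics/c1.png",cv2.resize(np.hstack([a,b]),(800,400)))
E
```

```text
(600, 600, 3)
(510, 690, 3)
```

View pics/top_crop.png

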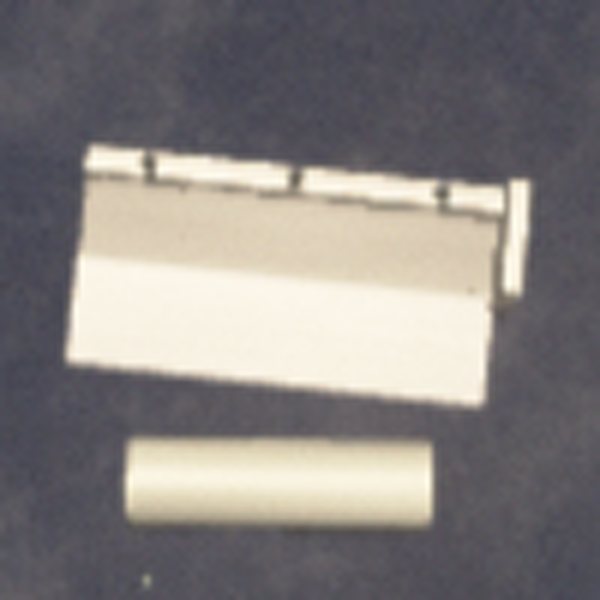

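View pics/scene_crop.png

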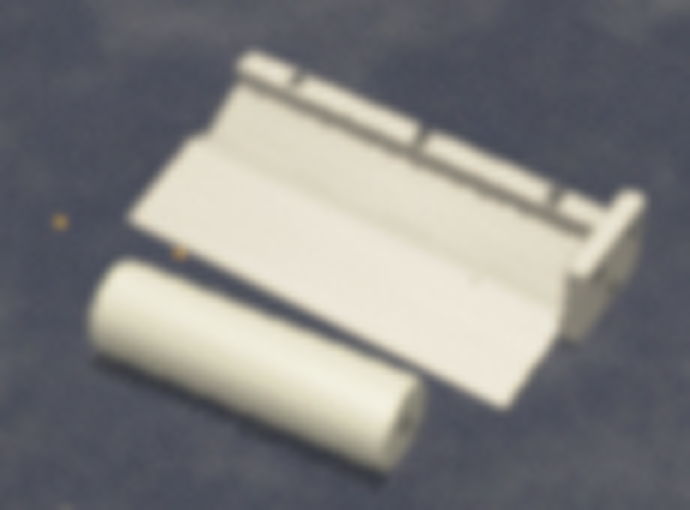

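View pics/top_z.png

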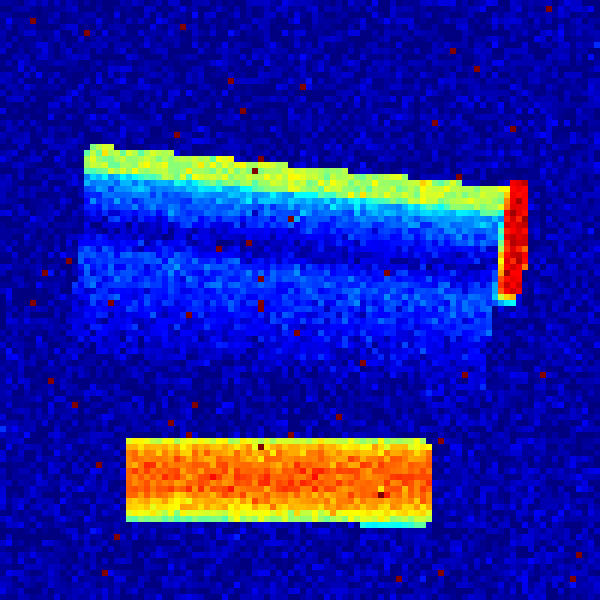

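The top crop shows the ramp foot corners at (67,362) and (484,407), fence back corners at (90,146) and (505,186), and the bar between (126,440) and (434,525). The bar is nearly square to the camera and the rest is skewed about 6°. Now I'll turn these into world positions.

```bash
python3 - <<'E'
from h import *
def full(x,y,a,c): return c+(x+.5)/6-.5, a+(y+.5)/6-.5
pT,dT,KT,VT=ld("top0.npz"); pS,dS,KS,VS=ld("scene0.npz")
T=dict(footL=(67,362),footR=(484,407),fenL=(90,145),fenR=(506,186),crestL=(80,255),crestR=(492,298))
S=dict(footL=(130,216),footR=(507,409))
zz=dict(footL=0,footR=0,fenL=.028,fenR=.028,crestL=.0095,crestR=.0095)
for k,(x,y) in T.items():
    print("top",k,onz(KT,VT,*full(x,y,140,220),zz[k]))
for k,(x,y) in S.items():
    print("scene",k,onz(KS,VS,*full(x,y,165,195),0))
# cloud
for n,p,d,K,V in(("top",pT,dT,KT,VT),("scene",pS,dS,KS,VS)):
    P=cloud(d,K,V); 
    roi=(d>0)&(P[...,0]>.42)&(P[...,0]<.62)&(abs(P[...,1])<.15)
    sh=roi&(P[...,2]>.012)&(P[...,0]<.53)&(P[...,2]<.05)
    n8,lab,st,ce=cv2.connectedComponentsWithStats(sh.astype(np.uint8)); i=1+np.argmax(st[1:,4]); Q=P[lab==i]
    mm=(lab==i).astype(np.uint8)
    print(n,st[i],"ztop",np.percentile(Q[:,2],[50,98]), "mean",Q.mean(0),"min",np.percentile(Q,1,axis=0),"max",np.percentile(Q,99,axis=0))
    top=Q[Q[:,2]>.035]; f=np.polyfit(top[:,1],top[:,0],1); print("axis slope dx/dy",f, np.degrees(np.arctan(f[0])), "yrange",np.percentile(top[:,1],[.5,99.5]))
    fe=roi.copy(); fe=(d>0)&(P[...,2]>.022)&(P[...,2]<.034)&(P[...,0]>.53)&(P[...,0]<.64)&(abs(P[...,1])<.13); Q=P[fe]; f=np.polyfit(Q[:,1],Q[:,0],1); print("fence",f,np.degrees(np.arctan(f[0])),Q.mean(0))
    pl=(d>0)&(P[...,2]>.042)&(P[...,2]<.052)&(P[...,0]>.5)&(P[...,0]<.62)&(P[...,1]<-.05)&(P[...,1]>-.15); Q=P[pl]; print("plate",len(Q),Q.mean(0),Q.min(0),Q.max(0))
E
```

```text
top footL [0.56784784 0.08601141 0.        ]
top footR [ 0.54579606 -0.11361103  0.        ]
top fenL [0.66791161 0.07428251 0.028     ]
top fenR [ 0.64760587 -0.12331466  0.028     ]
top crestL [0.61829531 0.07973587 0.0095    ]
top crestR [ 0.59702679 -0.11756521  0.0095    ]
scene footL [ 5.71744770e-01  8.82572293e-02 -1.11022302e-16]
scene footR [ 0.54732673 -0.11246757  0.        ]
top [241 213  51  15 722] ztop [0.03711959 0.04256048] mean [ 0.50712057 -0.01522768  0.035903  ] min [ 0.48819961 -0.08312439  0.02074624] max [0.52646003 0.05416845 0.04295365]
axis slope dx/dy [0.01846273 0.50897539] 1.0577160574520286 yrange [-0.08318021  0.05418028]
fence [0.53335362 0.69053649] 28.073391876599015 [ 0.63213522 -0.10949822  0.02673736]
plate 38 [ 0.59899506 -0.11960549  0.04554396] [ 0.50531001 -0.12900283  0.04216991] [ 0.61913083 -0.06367715  0.04964963]
scene [210 209  56  34 851] ztop [0.03373099 0.0389462 ] mean [ 0.50054795 -0.01959329  0.03110547] min [ 0.4876464  -0.08488631  0.01293306] max [0.52245007 0.05354185 0.03993062]
axis slope dx/dy [0.01083565 0.50739306] 0.6208127643036426 yrange [-0.0847818   0.05385123]
fence [0.92782508 0.72200113] 42.85593216081459 [ 0.61733492 -0.11280813  0.02648057]
plate 32 [ 0.6051843  -0.12450809  0.04412816] [ 0.59153141 -0.12927483  0.04236538] [ 0.61846112 -0.11896592  0.0460958 ]
```

```bash
cat >> h.py <<'E'
from scipy.spatial.transform import Rotation as Rn
O=np.array([.6245,-.0205]); YAW=-6.2
ex=np.array([np.cos(np.radians(YAW)),np.sin(np.radians(YAW))]); ey=np.array([-ex[1],ex[0]])
def w(x,y,z): # rest mm -> world m
    q=O+x/1e3*ex+y/1e3*ey; return np.array([q[0],q[1],z/1e3])
def r(P): 
    q=np.array(P[:2])-O; return np.array([q@ex*1e3,q@ey*1e3,P[2]*1e3 if len(P)>2 else 0])
def shift(s,x,y,z,yaw):
    R=Rn.from_euler("xyz",s["tool_rot"],degrees=True)
    d=R.inv().apply(w(x,y,z)-s["eef_pos"])*1e3
    rv=(R.inv()*Rn.from_euler("xyz",[180,0,yaw],degrees=True)).as_rotvec(degrees=True)
    return d.round(1),rv.round(2)
E
python3 - <<'E'
from h import *
from station import sense
s=sense()
print(shift(s,-172.5,-5,219,173.8), w(-172.5,-5,219))
p,d,K,V=ld("top0.npz"); P=cloud(d,K,V)
for y0 in np.arange(.0,.6,.05):
    m=(d>0)&(abs(P[...,1]-y0)<.025)&(P[...,0]>.2)&(P[...,0]<.62)
    if m.any(): print(round(y0,2),np.percentile(P[m][:,2],99.5))
E
```

```text
(array([-4.321e+02, -5.906e+02, -3.000e-01]), array([ -0.08,   0.  , -11.89])) [ 0.45246896 -0.00684087  0.219     ]
0.0 0.04164846411480275
0.05 0.04097827821687396
0.1 0.008023833886268357
0.15 0.006548025769809166
0.2 0.024975294213052526
0.25 0.026326421962336713
0.3 0.03417412514326758
0.35 0.09577581056877119
0.4 0.1385414258893641
0.45 0.14308163672072122
0.5 0.005983104259826807
0.55 0.003447717504165479
```

>>> step_arm:
  plan: [-20, -30, -10, 0, 0, 0, 93, -60, -82, -20, 0, 0, -1, 93, -103, -140, -20, 0, 0, -2, 93, -145, -198, -20, 0, 0, -4, 93, -188, -257, -20, 0, 0, -5, 93, -230, -315, -20, 0, 0, -6, 93, -275, -375, -20, 0, 0, -8, 93, -318, -433, -20, 0, 0, -9, 93, -360, -490, -20, 0, 0, -10, 93, -395, -540, -20, 0, 0, -11, 93]

```text
clock: 1.35
eef_pos: [0.4116, 0.1192, 0.2387]
tool_rot: [180.0, 0.0, 173.0]
contact_force: [1.1, 0.6, -0.5]
width: 0.999
```

```bash
python3 - <<'E'
from h import *
from station import sense,eyes
s=sense(); print(s["clock"],s["eef_pos"],s["tool_rot"],s["qpos"])
print(shift(s,-172.5,-5,120,173.8))
E
```

```text
1.35 [0.41161883 0.11915554 0.2387392 ] [1.79987983e+02 2.51035561e-02 1.72957967e+02] [-26.25345633  12.34043434   3.03458109 127.48453854  -1.00145532
  40.16837869  60.43409075]
(array([ -55.9, -120.1,  118.7]), array([ 0.01,  0.03, -0.84]))
```

>>> step_arm:
  plan: [0, 0, 0, 0, 0, 0, 93, 0, 0, 0, 0, 0, 0, 93]

```text
clock: 1.6
eef_pos: [0.4112, 0.1214, 0.2386]
tool_rot: [180.0, -0.0, 172.9]
contact_force: [-0.2, 0.5, -0.4]
width: 0.997
```

```bash
python3 - <<'E'
from h import *
from station import sense,eyes
s=sense(); print(s["clock"],s["eef_pos"],s["tool_rot"],s["qpos"])
print(shift(s,-172.5,-5,120,173.8))
E
```

```text
1.6 [0.41117183 0.1213975  0.2385936 ] [ 1.79986214e+02 -7.87297683e-03  1.72864637e+02] [-26.4600472   12.38104107   2.93972392 127.45052254  -1.0009912
  40.18826322  60.04077488]
(array([ -56.9, -122.1,  118.6]), array([ 0.01, -0.01, -0.94]))
```

>>> step_arm:
  plan: [-5, -12, 5, 0, 0, 0, 93, -13, -28, 15, 0, 0, 0, 93, -21, -44, 30, 0, 0, 0, 93, -29, -60, 45, 0, 0, -0.5, 93, -37, -77, 65, 0, 0, -0.9, 93, -44, -94, 85, 0, 0, -0.9, 93, -51, -110, 100, 0, 0, -0.9, 93, -57, -122, 113, 0, 0, -0.9, 93, -57, -122, 118, 0, 0, -0.9, 93, -57, -122, 118, 0, 0, -0.9, 93]

```text
clock: 2.85
eef_pos: [0.4525, -0.0064, 0.1204]
tool_rot: [180.0, -0.0, 173.9]
contact_force: [0.1, -0.5, 0.2]
width: 1.0
```

```bash
python3 - <<'E'
from h import *
from station import sense,eyes
s=sense(); print(s["clock"],s["eef_pos"],s["tool_rot"],r(s["eef_pos"]))
print(shift(s,-172.5,-5,13,173.8))
for n in ("wrist","scene","top"):
    p,d=eyes.read_camera(n); c=eyes.get_calibration(n)
    cv2.imwrite(f"pics/{n}1.png",p[:,:,::-1]); np.savez(f"{n}1.npz",p=p,d=d,K=c["camera_matrix"],V=c["view"])
E
```

```text
2.85 [ 0.45250333 -0.00643185  0.12039902] [ 1.79994807e+02 -4.34557977e-02  1.73855245e+02] [-172.51000853   -4.58966342  120.39901922]
(array([-1.000e-01, -4.000e-01,  1.074e+02]), array([ 0.01, -0.04,  0.06]))
```

View pics/wrist1.png

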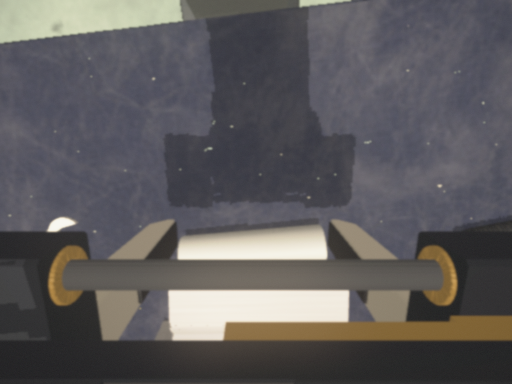

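View pics/scene1.png

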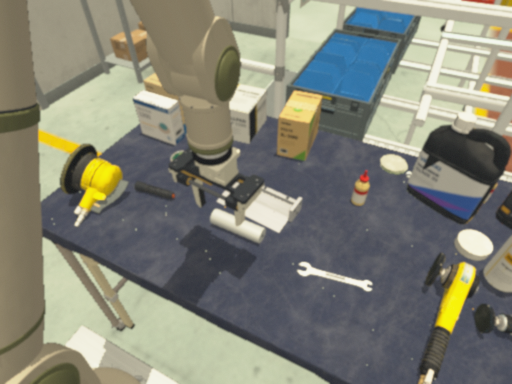

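View pics/top1.png

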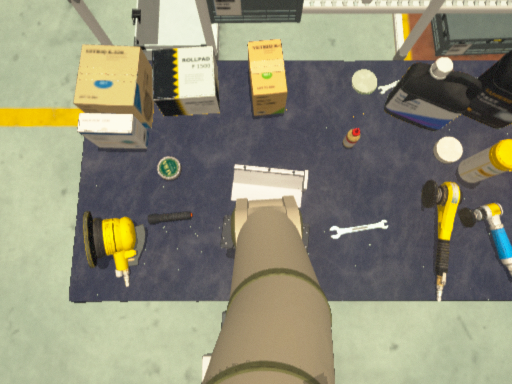

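The wrist camera looks back at the robot from the far side, with the bar below and between the two fingers. I'll use its depth to check that the fingers are clear behind the bar.

```bash
python3 - <<'E'
from h import *
p,d,K,V=ld("wrist1.npz"); print("cam",-V[:3,:3].T@V[:3,3])
for x in(-165,-180):
  for y in (-64-5,-46.5-5,41.5,59):
    print(x,y,np.round(proj(K,V,w(x,y,120)),0))
P=cloud(d,K,V)
m=(d>0)&(P[...,2]>.015)&(P[...,2]<.045)&(P[...,0]<.56)&(P[...,0]>.46)&(abs(P[...,1])<.1)
Q=P[m]; rr=np.array([r(q) for q in Q]); print(m.sum(),np.percentile(rr,[1,50,99],axis=0))
m=(d>0)&(P[...,2]>.115)&(P[...,2]<.135)
rr=np.array([r(q) for q in P[m]])
for sgn in(1,-1):
    q=rr[sgn*rr[:,1]>0]; q=q[(abs(q[:,1])<90)&(abs(q[:,0]+172)<40)]; print("finger",len(q),np.percentile(q,[1,50,99],axis=0))
E
```

```text
cam [ 0.38862437 -0.00086503  0.28770743]
-165 -69 [152. 242.]
-165 -51.5 [180. 242.]
-165 41.5 [328. 242.]
-165 59 [355. 242.]
-180 -69 [150. 220.]
-180 -51.5 [178. 220.]
-180 41.5 [329. 220.]
-180 59 [357. 220.]
4148 [[-139.4039254   -74.92243608   17.05655057]
 [-126.85344935    0.77078122   36.48505618]
 [-115.00337181   61.54489638   41.8347591 ]]
finger 313 [[-181.21774159   40.37834475  121.42613002]
 [-179.18791025   41.13949618  129.29955591]
 [-164.29918134   53.87047539  134.80051514]]
finger 316 [[-181.26574496  -65.04285985  121.57642213]
 [-179.1074293   -52.57108392  129.28724116]
 [-164.39451867  -51.87142009  134.85759875]]
```

>>> step_arm:
  plan: [0, 0, 15, 0, 0, 0, 93, 0, 0, 35, 0, 0, 0, 93, 0, 0, 55, 0, 0, 0, 93, 0, 0, 75, 0, 0, 0, 93, 0, 0, 90, 0, 0, 0, 93, 0, 0, 100, 0, 0, 0, 93, 0, 0, 107, 0, 0, 0, 93, 0, 0, 107, 0, 0, 0, 93]

```text
clock: 4.0
eef_pos: [0.4528, -0.0069, 0.0135]
tool_rot: [-180.0, -0.0, 173.8]
contact_force: [0.2, -0.2, 0.1]
width: 0.997
```

>>> step_arm:
  plan: [-3, 0, 0, 0, 0, 0, 93, -7, 0, 0, 0, 0, 0, 93, -11, 0, 0, 0, 0, 0, 93, -15, 0, 0, 0, 0, 0, 93, -18, 0, 0, 0, 0, 0, 93, -21, 0, 0, 0, 0, 0, 93, -24, 0, 0, 0, 0, 0, 93, -27, 0, 0, 0, 0, 0, 93, -30, 0, 0, 0, 0, 0, 93, -33, 0, 0, 0, 0, 0, 93]

```text
clock: 5.25
eef_pos: [0.4858, -0.0106, 0.0136]
tool_rot: [-180.0, -0.0, 173.8]
contact_force: [0.1, 0.3, 0.3]
width: 1.0
```

```bash
cat > look.py <<'E'
import sys
from h import *
from station import sense,eyes
k=sys.argv[1]
s=sense(); print(s["clock"],r(s["eef_pos"]),s["tool_rot"],s["contact_force"])
for n in sys.argv[2:]:
    p,d=eyes.read_camera(n); c=eyes.get_calibration(n)
    cv2.imwrite(f"pics/{n}{k}.png",p[:,:,::-1]); np.savez(f"{n}{k}.npz",p=p,d=d,K=c["camera_matrix"],V=c["view"])
E
python3 look.py 2 wrist scene
```

```text
5.25 [-138.99015701   -5.15349637   13.6252753 ] [-1.79998296e+02 -9.05494427e-04  1.73809138e+02] [0.11711593 0.30602445 0.29004455]
```

View pics/wrist2.png

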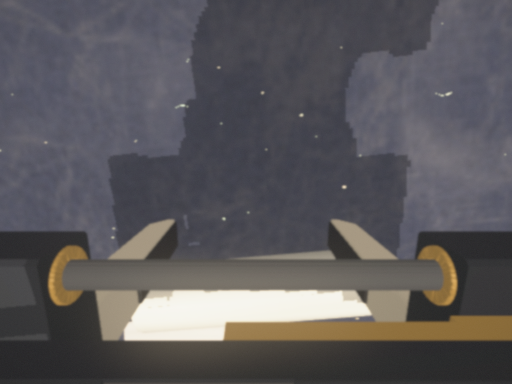

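View pics/scene2.png

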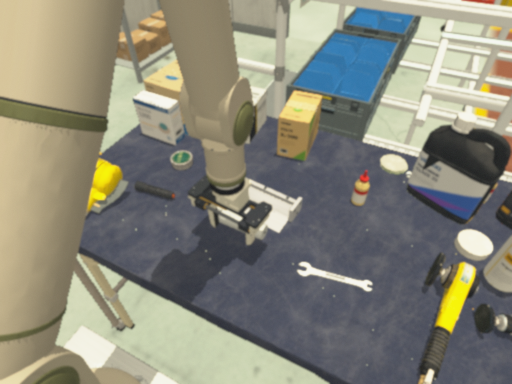

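The wrist view shows the bar just ahead of the fingers, at rows 290–340. I'll get its line from depth.

```bash
cat > bar.py <<'E'
import sys
from h import *
p,d,K,V=ld(sys.argv[1]+".npz"); P=cloud(d,K,V)
A=np.einsum("...i,i->...",P[...,:2]-O,ex)*1e3; B=(P[...,:2]-O)@ey*1e3; Z=P[...,2]*1e3
m=(d>0)&(Z>15)&(Z<52)&(A>-150)&(A<22)&(B>-95)&(B<95)
print(m.sum())
for b in range(-90,95,10):
    k=m&(abs(B-b)<5)
    if k.sum()>8: 
        i=np.percentile(Z[k],95); t=k&(Z>i-3)
        print(b,"n",k.sum(),"A",np.percentile(A[k],[2,98]).round(1),"ztop",i.round(1),"A at top",np.median(A[t]).round(1))
E
python3 bar.py wrist2
```

```text
10333
-70 n 526 A [-147.2  -83.9] ztop 46.8 A at top -146.9
-60 n 1178 A [-147.4  -85.7] ztop 48.5 A at top -147.0
-50 n 1325 A [-146.9  -86.8] ztop 47.8 A at top -144.1
-40 n 689 A [-112.4  -86. ] ztop 41.2 A at top -102.1
-30 n 672 A [-112.7  -87.1] ztop 41.2 A at top -102.6
-20 n 595 A [-113.   -91.8] ztop 41.2 A at top -103.9
-10 n 596 A [-122.5  -93.9] ztop 41.2 A at top -104.6
0 n 605 A [-123.8  -92.9] ztop 41.1 A at top -105.7
10 n 635 A [-124.9  -91.4] ztop 41.2 A at top -105.9
20 n 640 A [-125.8  -91.2] ztop 41.2 A at top -106.5
30 n 640 A [-126.8  -92.4] ztop 41.1 A at top -107.1
40 n 1328 A [-147.2  -94.5] ztop 48.5 A at top -145.2
50 n 813 A [-147.3  -94.2] ztop 49.7 A at top -146.9
60 n 91 A [-146.5  -93.4] ztop 42.6 A at top -105.1
```

>>> step_arm:
  plan: [-3, 0, 0, 0, 0, 0, 93, -6, 0, 0, 0, 0, 0, 93, -9, 0, 0, 0, 0, 0, 93, -12, 0, 0, 0, 0, 0, 93, -15, 0, 0, 0, 0, 0, 93, -18, 0, 0, 0, 0, 0, 93, -21, 0, 0, 0, 0, 0, 93, -24, 0, 0, 0, 0, 0, 93, -27, 0, 0, 0, 0, 0, 93, -30, 0, 0, 0, 0, 0, 93]

```text
clock: 6.6
eef_pos: [0.5153, -0.0138, 0.0136]
tool_rot: [-180.0, -0.0, 173.8]
contact_force: [-1.9, -0.1, 1.4]
width: 1.001
```

```bash
python3 look.py 3 wrist; python3 bar.py wrist3
```

```text
6.6 [-109.32276821   -5.16670528   13.60320007] [-1.79995648e+02 -3.21836902e-02  1.73814106e+02] [-1.86521463 -0.11816775  1.43180886]
10284
-70 n 436 A [-117.4  -55.2] ztop 47.8 A at top -117.1
-60 n 1176 A [-117.5  -57. ] ztop 48.2 A at top -117.2
-50 n 1336 A [-117.   -57.7] ztop 47.5 A at top -114.3
-40 n 694 A [-83.1 -57.5] ztop 41.9 A at top -72.6
-30 n 673 A [-83.1 -58.3] ztop 41.8 A at top -73.5
-20 n 605 A [-83.7 -62.3] ztop 41.7 A at top -74.4
-10 n 605 A [-92.9 -64.7] ztop 41.8 A at top -75.1
0 n 610 A [-94.2 -63.4] ztop 41.7 A at top -76.1
10 n 642 A [-95.4 -62. ] ztop 41.5 A at top -76.5
20 n 637 A [-96.3 -62.5] ztop 41.5 A at top -77.1
30 n 645 A [-97.2 -63.3] ztop 41.5 A at top -77.5
40 n 1332 A [-117.3  -65.4] ztop 48.6 A at top -115.1
50 n 807 A [-117.4  -65.4] ztop 49.7 A at top -117.0
60 n 86 A [-116.3  -64.5] ztop 40.8 A at top -72.3
```

>>> step_arm:
  plan: [-2, 0, 0, 0, 0, 0, 93, -5, 0, 0, 0, 0, 0, 93, -8, 0, 0, 0, 0, 0, 93, -11, 0, 0, 0, 0, 0, 93, -14, 0, 0, 0, 0, 0, 93, -17, 0, 0, 0, 0, 0, 93, -20, 0, 0, 0, 0, 0, 93, -23, 0, 0, 0, 0, 0, 93, -26, 0, 0, 0, 0, 0, 93, -29, 0, 0, 0, 0, 0, 93]

```text
clock: 7.9
eef_pos: [0.5444, -0.017, 0.0136]
tool_rot: [180.0, -0.0, 173.8]
contact_force: [-3.7, 0.6, 2.1]
width: 0.998
```

```bash
python3 look.py 4 wrist; python3 bar.py wrist4
```

```text
7.9 [-79.97857312  -5.12479775  13.63064418] [ 1.79999065e+02 -3.33392857e-04  1.73806796e+02] [-3.72654217  0.636743    2.05898996]
10341
-70 n 247 A [-88.2 -36. ] ztop 48.8 A at top -87.8
-60 n 962 A [-88.2 -37.1] ztop 49.3 A at top -87.9
-50 n 1298 A [-87.8 -37.5] ztop 47.8 A at top -53.6
-40 n 690 A [-69.6 -36.2] ztop 45.4 A at top -50.6
-30 n 681 A [-69.6 -36. ] ztop 45.4 A at top -50.4
-20 n 690 A [-69.7 -36.4] ztop 45.4 A at top -50.6
-10 n 697 A [-69.6 -36.3] ztop 45.5 A at top -50.5
0 n 674 A [-69.4 -36.2] ztop 45.4 A at top -50.3
10 n 694 A [-69.6 -36.2] ztop 45.4 A at top -50.6
20 n 682 A [-69.5 -36.5] ztop 45.5 A at top -50.4
30 n 694 A [-69.5 -36.2] ztop 45.4 A at top -50.5
40 n 1386 A [-87.9 -37.3] ztop 48.5 A at top -84.2
50 n 848 A [-88.1 -36.6] ztop 49.5 A at top -87.6
60 n 98 A [-87.2 -35.2] ztop 44.9 A at top -43.4
```

View pics/wrist4.png

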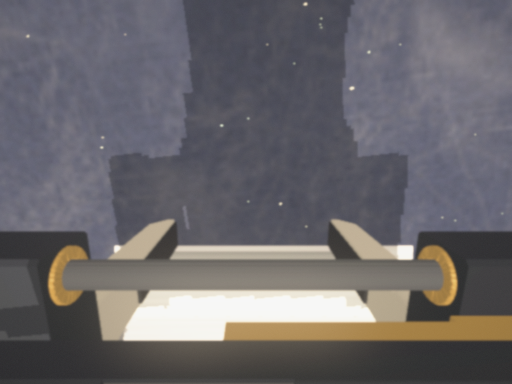

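>>> step_arm:
  plan: [-3, 0, 0, 0, 0, 0, 93, -6, 0, 0, 0, 0, 0, 93, -9, 0, 0, 0, 0, 0, 93, -12, 0, 0, 0, 0, 0, 93, -15, 0, 0, 0, 0, 0, 93, -18, 0, 0, 0, 0, 0, 93, -21, 0, 0, 0, 0, 0, 93, -24, 0, 0, 0, 0, 0, 93, -27, 0, 0, 0, 0, 0, 93, -30, 0, 0, 0, 0, 0, 93]

```text
clock: 9.2
eef_pos: [0.5744, -0.0202, 0.0137]
tool_rot: [180.0, 0.0, 173.8]
contact_force: [-2.2, -0.3, 0.6]
width: 0.999
```

```bash
python3 look.py 5 wrist; python3 bar.py wrist5
```

```text
9.2 [-49.83528099  -5.11364352  13.65262898] [1.79998668e+02 1.67068538e-02 1.73808165e+02] [-2.21669229 -0.32863126  0.62221   ]
10911
-90 n 39 A [17.6 21.9] ztop 16.5 A at top 20.8
-80 n 52 A [18.5 21.9] ztop 16.6 A at top 20.7
-70 n 299 A [-57.8  21.5] ztop 50.6 A at top -15.1
-60 n 1107 A [-57.9  20.8] ztop 50.7 A at top -21.4
-50 n 1423 A [-57.4  20.6] ztop 50.5 A at top -22.2
-40 n 820 A [-39.1  21. ] ztop 50.5 A at top -21.1
-30 n 811 A [-38.9  20.9] ztop 50.5 A at top -21.3
-20 n 713 A [-39.   -8.4] ztop 50.5 A at top -21.3
-10 n 695 A [-39.1 -12.3] ztop 50.7 A at top -21.5
0 n 672 A [-39.  -12.5] ztop 50.6 A at top -21.4
10 n 673 A [-39.  -12.1] ztop 50.5 A at top -21.5
20 n 672 A [-39.  -12.2] ztop 50.5 A at top -21.6
30 n 685 A [-39.  -12.1] ztop 50.6 A at top -21.6
40 n 1388 A [-57.6 -12.9] ztop 50.5 A at top -22.7
50 n 818 A [-57.7 -12.2] ztop 50.7 A at top -20.5
60 n 44 A [-57.1 -11.8] ztop 50.2 A at top -13.7
```

>>> step_arm:
  plan: [-2, 0, 0, 0, 0, 0, 93, -4, 0, 0, 0, 0, 0, 93, -6, 0, 0, 0, 0, 0, 93, -7.5, 0, 0, 0, 0, 0, 93, -9, 0, 0, 0, 0, 0, 93, -10.5, 0, 0, 0, 0, 0, 93, -12, 0, 0, 0, 0, 0, 93, -13, 0, 0, 0, 0, 0, 93, -14, 0, 0, 0, 0, 0, 93, -14, 0, 0, 0, 0, 0, 93]

```text
clock: 10.5
eef_pos: [0.5881, -0.0217, 0.0136]
tool_rot: [180.0, 0.0, 173.8]
contact_force: [-0.6, 0.1, -0.4]
width: 0.997
```

```bash
python3 look.py 6 wrist; python3 bar.py wrist6
```

```text
10.5 [-36.08584389  -5.1280775   13.64701263] [1.79999238e+02 6.53478624e-03 1.73807113e+02] [-0.56589571  0.12482454 -0.41762666]
10187
-70 n 354 A [-45.   13.7] ztop 48.0 A at top -1.5
-60 n 1138 A [-45.1  11.2] ztop 48.5 A at top -5.7
-50 n 1346 A [-44.6  11.1] ztop 47.6 A at top -4.4
-40 n 737 A [-13.4  13.8] ztop 46.2 A at top -3.2
-30 n 740 A [-13.4  13.3] ztop 46.0 A at top -3.1
-20 n 622 A [-13.4   9.2] ztop 46.2 A at top -4.0
-10 n 607 A [-13.5   3.5] ztop 46.3 A at top -4.5
0 n 574 A [-13.4   3.5] ztop 46.2 A at top -4.4
10 n 602 A [-13.3   3.5] ztop 46.3 A at top -4.5
20 n 576 A [-13.4   3.7] ztop 46.3 A at top -4.5
30 n 590 A [-13.4   3.4] ztop 46.2 A at top -4.5
40 n 1330 A [-44.8   2.7] ztop 48.8 A at top -36.2
50 n 884 A [-45.   3.] ztop 49.7 A at top -44.6
60 n 81 A [-44.3   4.1] ztop 46.4 A at top 0.9
```

The bar has dropped over the crest into the V: its top is at 46 mm against 50.5 mm at the crest. Next I'll lift off, shut the fingers and move round to the +y end.

>>> step_arm:
  plan: [2, 0, 0, 0, 0, 0, 93, 2, 0, -15, 0, 0, 0, 93, 2, 0, -35, 0, 0, 0, 93, 0, 0, -60, 0, 0, 0, 60, -4, 15, -72, 0, 0, 0, 30, -12, 35, -75, 0, 0, 0, 0, -20, 58, -75, 0, 0, 0, 0, -28, 80, -75, 0, 0, 0, 0, -36, 101, -75, 0, 0, 0, 0, -36, 101, -75, 0, 0, 0, 0]

```text
clock: 11.8
eef_pos: [0.6352, 0.0776, 0.088]
tool_rot: [180.0, -0.0, 174.0]
contact_force: [-0.1, 0.2, 0.4]
width: 0.294
```

```bash
python3 look.py 7 wrist top scene; python3 bar.py wrist7; python3 bar.py scene7; python3 - <<'E'
import cv2
for n,(a,b,c,e) in {"top":(140,240,220,320),"scene":(150,250,180,310)}.items():
    p=cv2.imread(f"pics/{n}7.png"); cv2.imwrite(f"pics/{n}7c.png",cv2.resize(p[a:b,c:e],None,fx=6,fy=6,interpolation=cv2.INTER_CUBIC))
E
```

```text
11.8 [5.27802695e-02 9.86478111e+01 8.79909931e+01] [ 1.79963558e+02 -1.30037624e-02  1.73992551e+02] [-0.09692594  0.2131457   0.44624475]
9419
-90 n 64 A [19.4 22. ] ztop 28.9 A at top 21.8
-80 n 48 A [21.4 22. ] ztop 28.8 A at top 21.8
-70 n 590 A [-21.8  21.8] ztop 46.3 A at top -2.8
-60 n 661 A [-21.8  21.8] ztop 46.2 A at top -3.3
-50 n 668 A [-21.8  21.8] ztop 46.2 A at top -3.0
-40 n 658 A [-21.7  21.9] ztop 46.2 A at top -3.2
-30 n 654 A [-21.7  21.8] ztop 46.2 A at top -2.8
-20 n 642 A [-21.8  21.7] ztop 46.3 A at top -3.2
-10 n 656 A [-21.7  21.8] ztop 46.1 A at top -2.9
0 n 644 A [-21.7  21.8] ztop 46.3 A at top -3.2
10 n 653 A [-21.7  21.8] ztop 46.3 A at top -3.1
20 n 645 A [-21.7  21.8] ztop 46.2 A at top -2.5
30 n 637 A [-21.6  21.8] ztop 46.2 A at top -2.9
40 n 647 A [-21.6  21.9] ztop 46.2 A at top -3.1
50 n 641 A [-21.5  21.7] ztop 46.1 A at top -2.5
60 n 578 A [-21.6  10.2] ztop 46.2 A at top -3.1
70 n 205 A [-20.  12.] ztop 45.0 A at top -1.3
80 n 63 A [18.6 22. ] ztop 26.5 A at top 21.9
90 n 65 A [17.5 22. ] ztop 26.3 A at top 21.9
770
-70 n 87 A [-21.9  20.7] ztop 43.9 A at top -2.5
-60 n 54 A [-23.2   7.9] ztop 43.9 A at top -4.0
-50 n 53 A [-21.9  21. ] ztop 43.2 A at top -5.2
-40 n 55 A [-22.6  12.4] ztop 43.7 A at top -5.0
-30 n 53 A [-22.7   7.9] ztop 43.0 A at top -5.2
-20 n 53 A [-22.4   9. ] ztop 44.0 A at top -5.1
-10 n 51 A [-22.2  13.2] ztop 43.3 A at top -6.7
0 n 50 A [-22.2   7.9] ztop 43.6 A at top -1.5
10 n 44 A [-22.6   7.6] ztop 42.8 A at top -4.8
20 n 54 A [-23.6   9.6] ztop 42.8 A at top -3.6
30 n 48 A [-22.5   8.7] ztop 42.7 A at top -3.9
40 n 48 A [-22.2  10.1] ztop 43.3 A at top -3.9
50 n 48 A [-22.4  11.1] ztop 43.8 A at top -4.3
60 n 47 A [-22.6  13.5] ztop 43.4 A at top -6.5
```

View pics/wrist7.png

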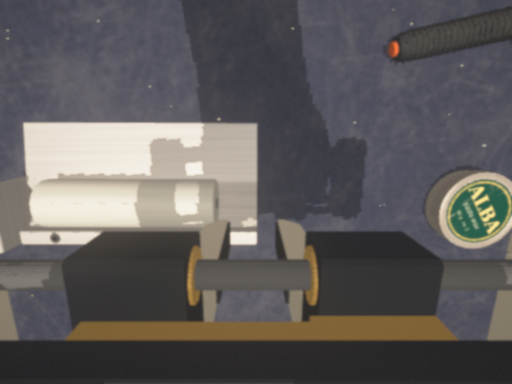

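View pics/scene7c.png

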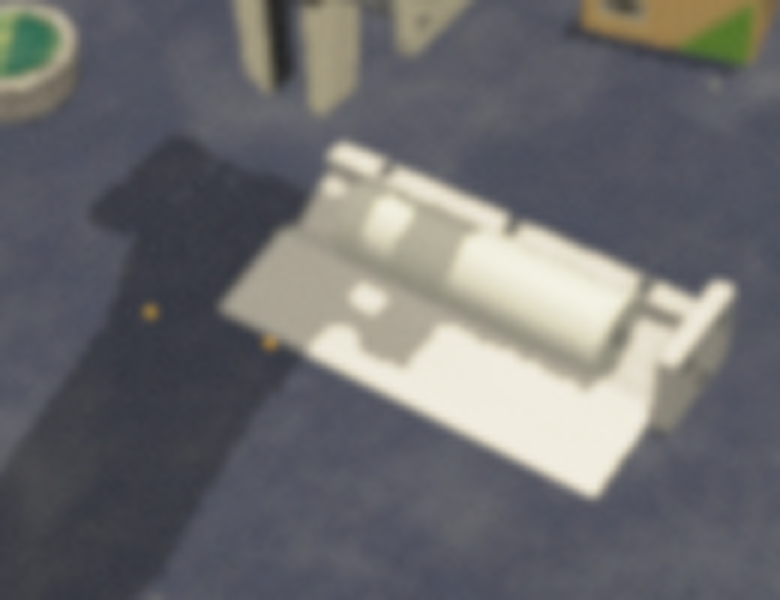

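View pics/top7c.png

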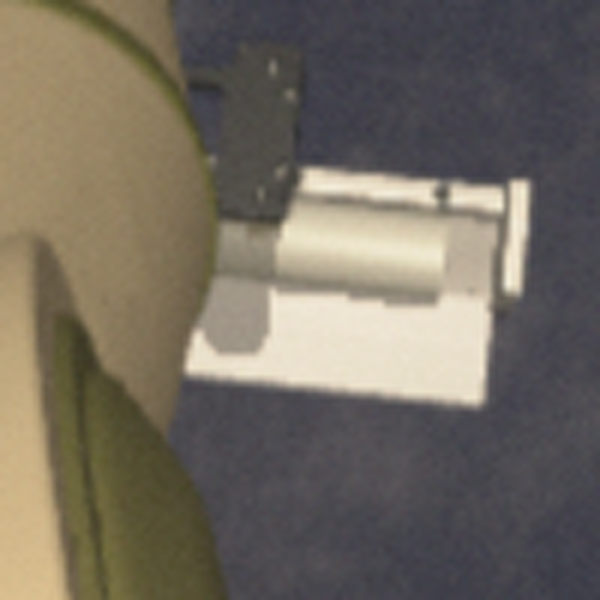

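The bar is seated in the V; in the wrist view it runs from column 33 to 217 at rows 180–230, with the plate at the left (x≈10) and the fingers still shutting. I'll measure the end gaps.

```bash
python3 - <<'E'
from h import *
from station import sense
p,d,K,V=ld("wrist7.npz"); P=cloud(d,K,V)
A=(P[...,:2]-O)@ex*1e3; B=(P[...,:2]-O)@ey*1e3; Z=P[...,2]*1e3
for row in (195,205,215):
    print(row,[(c,*np.round([A[row,c],B[row,c],Z[row,c]],0)) for c in list(range(22,42,2))+list(range(208,224,2))])
m=(d>0)&(Z>41)&(Z<48)&(A>-14)&(A<8)
print("bar B range",np.percentile(B[m],[0.3,1,99,99.7]))
m=(d>0)&(Z>35)&(Z<50)&(B<-85)&(B>-130)&(abs(A)<45); print("plate B",np.percentile(B[m],[1,50,99]),m.sum())
print(shift(sense(),-2.5,88,18,173.8), sense()["width"])
E
```

```text
195 [(22, np.float64(-7.0), np.float64(-100.0), np.float64(20.0)), (24, np.float64(-6.0), np.float64(-101.0), np.float64(16.0)), (26, np.float64(-6.0), np.float64(-100.0), np.float64(15.0)), (28, np.float64(-5.0), np.float64(-102.0), np.float64(11.0)), (30, np.float64(-5.0), np.float64(-101.0), np.float64(10.0)), (32, np.float64(-13.0), np.float64(-73.0), np.float64(43.0)), (34, np.float64(-13.0), np.float64(-71.0), np.float64(44.0)), (36, np.float64(-13.0), np.float64(-69.0), np.float64(44.0)), (38, np.float64(-13.0), np.float64(-67.0), np.float64(45.0)), (40, np.float64(-13.0), np.float64(-66.0), np.float64(43.0)), (208, np.float64(-13.0), np.float64(62.0), np.float64(43.0)), (210, np.float64(-13.0), np.float64(63.0), np.float64(43.0)), (212, np.float64(-13.0), np.float64(65.0), np.float64(43.0)), (214, np.float64(-12.0), np.float64(65.0), np.float64(39.0)), (216, np.float64(-9.0), np.float64(66.0), np.float64(28.0)), (218, np.float64(-6.0), np.float64(66.0), np.float64(13.0)), (220, np.float64(-4.0), np.float64(66.0), np.float64(5.0)), (222, np.float64(-3.0), np.float64(68.0), np.
[... 1714 characters left out ...]
oat64(46.0)), (208, np.float64(2.0), np.float64(61.0), np.float64(45.0)), (210, np.float64(3.0), np.float64(63.0), np.float64(44.0)), (212, np.float64(3.0), np.float64(64.0), np.float64(45.0)), (214, np.float64(4.0), np.float64(65.0), np.float64(42.0)), (216, np.float64(7.0), np.float64(65.0), np.float64(30.0)), (218, np.float64(11.0), np.float64(66.0), np.float64(18.0)), (220, np.float64(13.0), np.float64(67.0), np.float64(12.0)), (222, np.float64(13.0), np.float64(68.0), np.float64(13.0))]
bar B range [-100.49375341  -73.30020603   64.58010813   65.44205176]
plate B [-102.59911188 -100.90721277  -99.66484754] 631
(array([ 1.9, -6.7, 70.4]), array([-0.06, -0.04, -0.04])) 0.16750139506425155
```

>>> step_arm:
  plan: [2, 0, 0, 0, 0, 0, 0, 2, 0, 10, 0, 0, 0, 0, 2, 0, 25, 0, 0, 0, 0, 2, 0, 42, 0, 0, 0, 0, 2, 0, 57, 0, 0, 0, 0, 2, 0, 67, 0, 0, 0, 0, 2, 0, 71, 0, 0, 0, 0, 2, 0, 71, 0, 0, 0, 0, 2, 0, 71, 0, 0, 0, 0]

```text
clock: 13.08
eef_pos: [0.633, 0.0751, 0.0181]
tool_rot: [180.0, 0.0, 173.8]
contact_force: [0.2, 0.3, -0.5]
width: 0.008
```

```bash
python3 look.py 8 wrist scene;  python3 - <<'E'
from h import *
from station import sense
print(sense()["width"])
p,d,K,V=ld("wrist8.npz"); P=cloud(d,K,V)
A=(P[...,:2]-O)@ex*1e3; B=(P[...,:2]-O)@ey*1e3; Z=P[...,2]*1e3
m=(d>0)&(Z>42)&(Z<48)&(A>-14)&(A<8)&(B<74)
print("bar B range",np.percentile(B[m],[0.3,1,99,99.7]))
m=(d>0)&(Z>20)&(Z<60)&(B>68)&(B<130)&(abs(A)<25); print("finger",m.sum(),np.percentile(B[m],[1,50,99]),np.percentile(A[m],[1,50,99]))
E
```

```text
13.075 [-1.831816   95.94888967 18.13088653] [1.79987386e+02 4.90794651e-02 1.73803559e+02] [ 0.21850159  0.2559606  -0.5194023 ]
0.007845032919450835
bar B range [-38.47398409 -37.69613823  58.73281326  64.81989571]
finger 688 [ 80.77280069  94.43703408 108.6554629 ] [-10.85137363 -10.25306357  -8.3006995 ]
```

View pics/wrist8.png

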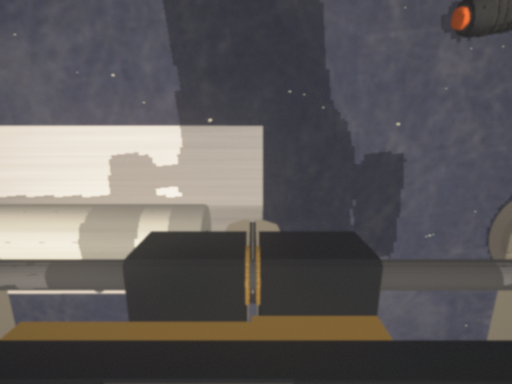

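The fingers are shut and lowered into the V behind the bar's +y end, with a gap of about 13 mm. Now I'll push towards the plate.

>>> step_arm:
  plan: [0, -3, 0, 0, 0, 0, 0, 0, -6, 0, 0, 0, 0, 0, 0, -9, 0, 0, 0, 0, 0, 0, -12, 0, 0, 0, 0, 0, 0, -15, 0, 0, 0, 0, 0, 0, -18, 0, 0, 0, 0, 0, 0, -21, 0, 0, 0, 0, 0, 0, -24, 0, 0, 0, 0, 0, 0, -27, 0, 0, 0, 0, 0, 0, -30, 0, 0, 0, 0, 0]

```text
clock: 14.42
eef_pos: [0.6295, 0.045, 0.0177]
tool_rot: [180.0, 0.0, 173.8]
contact_force: [0.6, 3.4, 0.6]
width: 0.004
```

>>> step_arm:
  plan: [0, -2, 0, 0, 0, 0, 0, 0, -4, 0, 0, 0, 0, 0, 0, -5, 0, 0, 0, 0, 0, 0, -6, 0, 0, 0, 0, 0]

```text
clock: 14.92
eef_pos: [0.6288, 0.0393, 0.0176]
tool_rot: [180.0, 0.0, 173.8]
contact_force: [0.4, 3.3, 0.6]
width: 0.009
```

```bash
python3 look.py 9 wrist scene top; python3 bar.py wrist9|head -8;  python3 - <<'E'
import cv2
for n,(a,b,c,e) in {"top":(140,240,220,320),"scene":(150,250,180,310)}.items():
    p=cv2.imread(f"pics/{n}9.png"); cv2.imwrite(f"pics/{n}9c.png",cv2.resize(p[a:b,c:e],None,fx=6,fy=6,interpolation=cv2.INTER_CUBIC))
E
```

```text
14.925 [-2.17094535 59.88320897 17.64814955] [1.79997833e+02 1.64707390e-03 1.73811956e+02] [0.39004187 3.2840451  0.57944144]
10368
-90 n 16 A [-21.2 -20.8] ztop 26.8 A at top -21.0
-80 n 201 A [-21.2 -13. ] ztop 39.8 A at top -16.4
-70 n 970 A [-21.1   1.2] ztop 46.0 A at top -5.0
-60 n 1018 A [-21.1   1.3] ztop 46.1 A at top -5.0
-50 n 997 A [-21.1   1.5] ztop 46.1 A at top -5.4
-40 n 1001 A [-21.1   1.5] ztop 46.0 A at top -5.1
-30 n 1006 A [-21.1   1.5] ztop 46.1 A at top -5.1
```

View pics/scene9c.png

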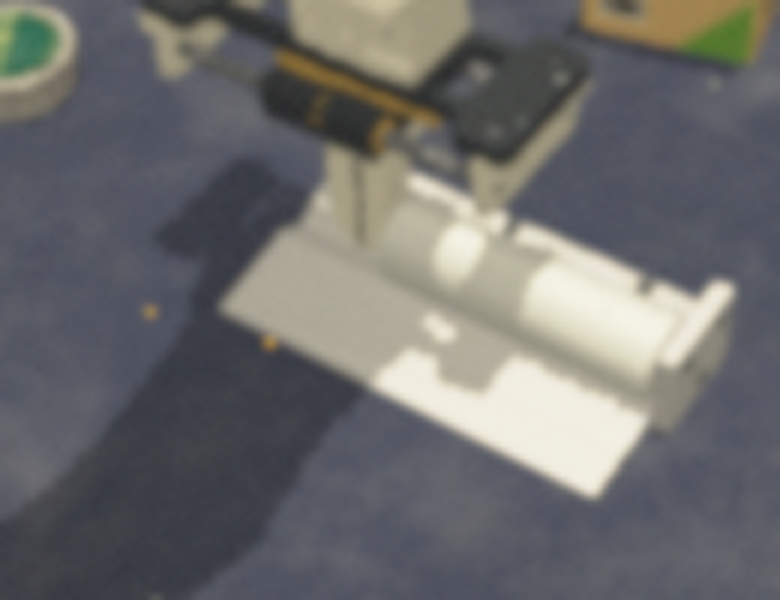

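View pics/top9c.png

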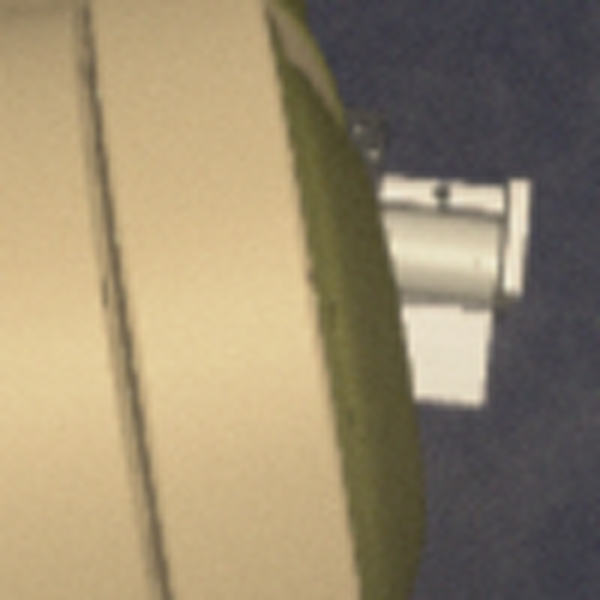

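>>> step_arm:
  plan: [0, -1, 0, 0, 0, 0, 0, 0, -2, 0, 0, 0, 0, 0, 0, -3, 0, 0, 0, 0, 0]

```text
clock: 15.45
eef_pos: [0.6286, 0.0372, 0.0177]
tool_rot: [179.9, 0.0, 173.8]
contact_force: [0.8, 7.9, -0.3]
width: 0.007
```

>>> step_arm:
  plan: [0, -0.5, 0, 0, 0, 0, 0, 0, -1, 0, 0, 0, 0, 0, 0, -1, 0, 0, 0, 0, 0]

```text
clock: 15.82
eef_pos: [0.6287, 0.0373, 0.0177]
tool_rot: [179.9, 0.0, 173.9]
contact_force: [0.2, 7.9, 0.7]
width: 0.008
```

>>> step_arm:
  plan: [0, -1, 0, 0, 0, 0, 0, 0, -2, 0, 0, 0, 0, 0, 0, -2, 0, 0, 0, 0, 0]

```text
clock: 16.2
eef_pos: [0.6286, 0.0372, 0.0177]
tool_rot: [179.8, 0.0, 174.0]
contact_force: [0.9, 13.6, 0.4]
width: 0.005
```

```bash
python3 look.py 10 scene wrist; python3 - <<'E'
import cv2
p=cv2.imread("pics/scene10.png")[165:245,230:320]; cv2.imwrite("pics/s10c.png",cv2.resize(p,None,fx=7,fy=7,interpolation=cv2.INTER_CUBIC))
E
```

```text
16.2 [-2.14699203 57.83905888 17.74887187] [1.79782972e+02 3.67356920e-02 1.73977868e+02] [ 0.90360114 13.64929558  0.44433139]
```

View pics/s10c.png

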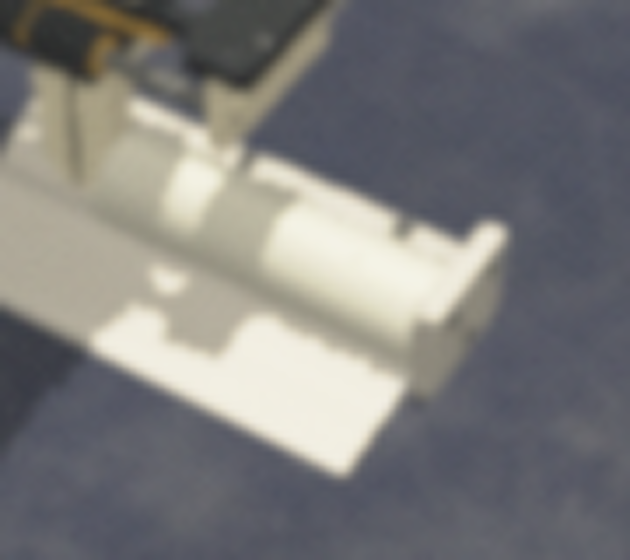

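The tool is blocked with 13.6 N and no movement, so the bar's +y end is at about y = 40 mm, which matches home. I'll back off and lift clear.

>>> step_arm:
  plan: [0, 2, 0, 0, 0, 0, 0, 0, 6, 0, 0, 0, 0, 0, 0, 14, 0, 0, 0, 0, 0, 0, 24, 0, 0, 0, 0, 0, 0, 30, -10, 0, 0, 0, 0, 0, 33, -35, 0, 0, 0, 0, 0, 33, -65, 0, 0, 0, 0, 0, 33, -100, 0, 0, 0, 0, 0, 33, -135, 0, 0, 0, 0, 0, 33, -150, 0, 0, 0, 0]

```text
clock: 17.55
eef_pos: [0.6325, 0.0663, 0.1702]
tool_rot: [180.0, 0.2, 173.8]
contact_force: [0.4, -0.1, -0.4]
width: 0.008
```

>>> step_arm:
  plan: [0, 30, -20, 0, 0, 0, 0, 0, 70, -40, 0, 0, 0, 0, 0, 110, -60, 0, 0, 0, 0, 0, 150, -60, 0, 0, 0, 0, 0, 190, -60, 0, 0, 0, 0, 10, 230, -60, 0, 0, 0, 0, 20, 270, -60, 0, 0, 0, 0, 30, 300, -60, 0, 0, 0, 0, 30, 300, -60, 0, 0, 0, 0, 30, 300, -60, 0, 0, 0, 0]

```text
clock: 18.8
eef_pos: [0.6343, 0.3665, 0.2271]
tool_rot: [-179.9, -0.0, 173.8]
contact_force: [-0.3, -1.2, 0.7]
width: 0.006
```

```bash
python3 look.py 11 top scene; python3 bar.py top11; python3 - <<'E'
from h import *
for n,(a,b,c,e) in {"top":(140,240,220,320),"scene":(150,250,180,310)}.items():
    p=cv2.imread(f"pics/{n}11.png"); cv2.imwrite(f"pics/{n}11c.png",cv2.resize(p[a:b,c:e],None,fx=6,fy=6,interpolation=cv2.INTER_CUBIC))
a=ld("top0.npz")[0].astype(int);b=ld("top11.npz")[0].astype(int)
D=abs(a-b).sum(-1)>60
for n,(u,v) in dict(torch=(170,217),tin=(168,167),bottle=(352,138),span=(359,230)).items(): print(n,D[v-15:v+15,u-32:u+32].sum())
E
```

```text
18.8 [-32.05675452 385.79173277 227.07827447] [-1.79919695e+02 -1.72013799e-02  1.73780678e+02] [-0.28296376 -1.17237754  0.72404126]
745
-90 n 52 A [-21.4  21.4] ztop 46.8 A at top -1.2
-80 n 58 A [-21.7  21.6] ztop 46.7 A at top -3.2
-70 n 50 A [-21.5  20.4] ztop 46.4 A at top -3.1
-60 n 57 A [-21.1  21.9] ztop 46.1 A at top -1.9
-50 n 52 A [-21.8  21.8] ztop 46.4 A at top -5.0
-40 n 54 A [-20.7  21.8] ztop 45.8 A at top -3.8
-30 n 51 A [-21.5  21.8] ztop 46.0 A at top -4.5
-20 n 55 A [-21.4  21.7] ztop 45.7 A at top -4.4
-10 n 53 A [-21.8  21.5] ztop 46.9 A at top -3.5
0 n 53 A [-21.8  21.5] ztop 46.6 A at top -2.5
10 n 53 A [-21.9  20.8] ztop 46.0 A at top -0.1
20 n 49 A [-20.9  17. ] ztop 46.1 A at top -4.5
30 n 54 A [-21.9  21.4] ztop 46.2 A at top -2.5
40 n 27 A [-21.1  20.9] ztop 46.4 A at top -2.9
torch 403
tin 72
bottle 0
span 0
```

View pics/top11.png

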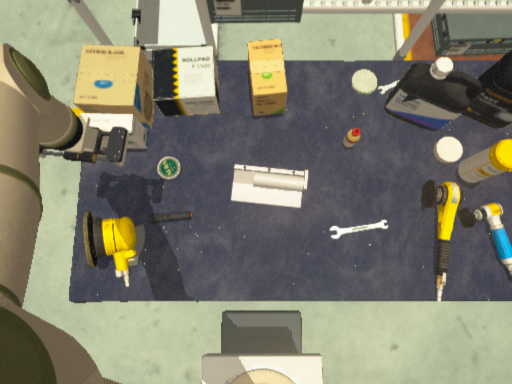

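View pics/top11c.png

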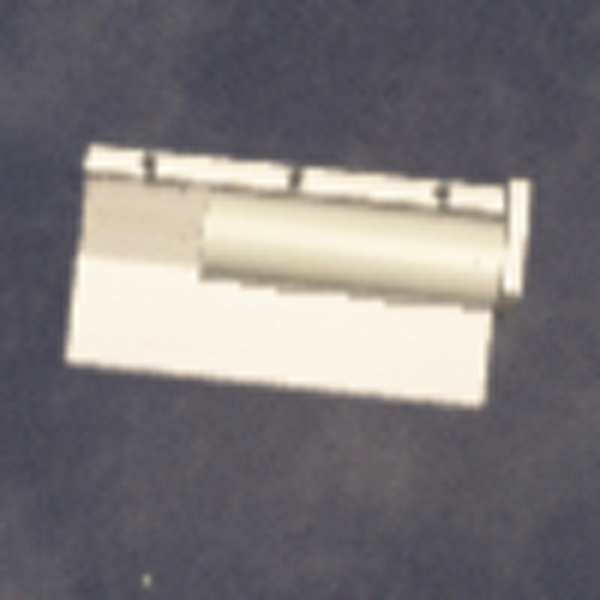

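View pics/scene11c.png

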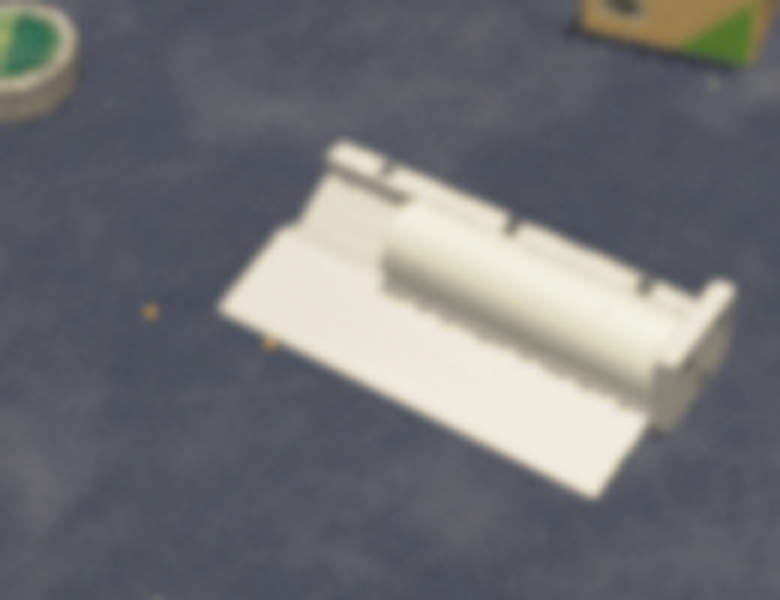

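View pics/scene11.png

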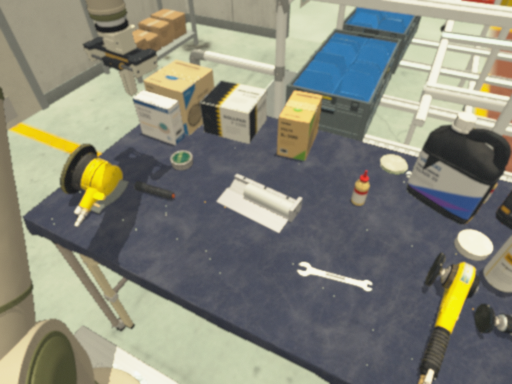

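The scene view shows the bar seated against the plate at (290,203) and the bystanders unmoved. The hand is near the cartons at (130,75), so I'll raise it for clearance and let it settle.

>>> step_arm:
  plan: [0, 0, -20, 0, 0, 0, 0, 0, 0, -50, 0, 0, 0, 0, 0, 0, -80, 0, 0, 0, 0, 0, 0, -80, 0, 0, 0, 0, 0, 0, -80, 0, 0, 0, 0, 0, 0, -80, 0, 0, 0, 0]

```text
clock: 19.65
eef_pos: [0.6339, 0.3672, 0.3068]
tool_rot: [-179.9, -0.1, 173.8]
contact_force: [-0.6, 1.3, 0.7]
width: 0.005
```

```bash
python3 look.py 12 top; python3 - <<'E'
from h import *
from station import sense, manip
a=ld("top0.npz");b=ld("top12.npz")
G=lambda p:(cv2.cvtColor(p,cv2.COLOR_RGB2GRAY))
for n,(u,v) in dict(tin=(168,167),bottle=(352,138),span=(359,230),torch=(170,217)).items():
    f=lambda p:np.float32(G(p)[v-18:v+18,u-34:u+34])
    print(n,cv2.phaseCorrelate(f(a[0]),f(b[0])))
p,d,K,V=b
c=ld("top11.npz"); print("bar change 11->12",(abs(c[0].astype(int)-p)[160:215,225:315].sum(-1)>60).sum())
print(sense()["contact_force"],np.abs(sense()["joint_velocities"]).max())
E
```

```text
19.65 [-32.55104497 386.41568882 306.78272415] [-1.79942443e+02 -6.49833512e-02  1.73798280e+02] [-0.62246802  1.27884784  0.68713966]
tin ((-0.013532206113012535, -0.05346576804824821), 0.907735988865664)
bottle ((0.0076822172894353, -0.005902127995195627), 0.951769764776583)
span ((-0.03478340040418004, -0.02160153124552977), 0.9622557244183104)
torch ((0.025346972857384742, 0.0019966744287813754), 0.8015619748168521)
bar change 11->12 0
[0.07212305 0.13419929 0.02413984] 0.18931472548806602
```

Nothing has shifted and the arm is free, so I'm handing in.

```bash
python3 -c "
from station import manip
print(manip.finish_job())"
```

```text
the job is handed in; nothing more can be done
None
```

The blank is in the V with its far end against the end plate, and I handed the job in at about 19.7 s. I rolled it up the ramp and over the crest with the backs of both open fingers, then pushed it along the V by its end with the fingers shut.

**Last checks**
- **End plate:** the push stopped moving while the force rose from 3.3 N to 13.6 N. That puts the near end at y ≈ 40 mm of the rest, as it should be at home. The top and scene views show the far end at the plate.
- **Seating:** the blank's top was at about 46 mm, against 45 mm expected. It lay parallel to the V and did not move between the last two pictures.
- **Bystanders:** the torch, tin, bottle and spanner had shifted by less than 0.1 pixel.
- **Arm:** it was clear of everything, with no contact force.

**Disagreements and gaps**
- My estimate of the rest's position across the V was about 2–3 mm out: the seated axis measured x ≈ −2.5 mm. I took this as calibration error because the blank sat at the right height.
- I did not see the roll angle directly; I inferred it from the roughly 115 mm the blank travelled.

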